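# Turn the drying fan down and hold the pen's gate ajar

### The job

Slide the fan's speed slider to the long low-speed line first. Then open the gate of the drying pen: its barrel bolt sags and hooks behind the bent lip of the keeper, so lift the bolt by its upright knob while drawing it out of the keeper. With the knob still in the gripper, pull the gate about 7 cm ajar towards the robot and finish there, holding it steady against its closing spring; leave the tape, the ink jar and the spatula alone.

Things in the scene. Friction and masses are not known exactly. Their poses are not given: they have to be found in the camera images.
- pen: Open-topped mesh drying pen fixed on the bench: blue base 210 x 360 mm, aluminium posts and rails up to 150 mm above the bench; inside, two small print screens on edge and a fan. Origin: centre of its underside. Its -x side (towards the robot) is the gate side, +y is the hinge side, -y the keeper side, z up.
- gate_hinge (a point): Point on the gate's vertical hinge axis, level with the top of the gate's rail (150 mm above the bench). Turns with the gate: its -y axis runs along the gate from hinge to free edge.
- gate_edge (a point): Top of the gate's free edge, 262 mm from the hinge axis, 150 mm above the bench.
- gate (a joint): Gate angle in rad: 0 shut, grows as the free edge swings out to the pen's -x (towards the robot), clockwise seen from above; stop at 1.2. A closing spring (0.4 N m shut, 0.7 N m at 0.3 rad, i.e. about 4 N at the knob) shuts it as soon as it is let go. The aluminium gate is 18 mm thick, 262 mm long, about 0.6 kg. The free edge is 7 cm out at 0.27 rad.
- bolt (a joint): Draw of the bolt along the gate in m: 0 fully home, 0.065 fully drawn. It grows as the knob moves towards the hinge (gate's +y). At the start it is home within 5 mm. Light friction (about 1 N) and no spring. The nose has passed the lip at 0.033; draw it to about 0.045 before swinging the gate.
- bolt_lift (a joint): Lift of the loose bolt in its worn staples in m: 0 sagging (where its weight, about 2 N, pulls it), 0.020 highest. The bar stays level. It must be lifted at least 0.009 for the nose to pass over the lip; 0.014 is comfortable.
- knob: Upright steel knob on the bolt, 16 x 16 mm square, 42 mm tall. Origin: its centre, 199 mm above the bench while the bolt sags; its foot stands on the bolt's 12 mm square bar. Axes as the gate's: y along the gate towards the hinge, z up. Home, it is 168 mm from the hinge axis; the two staples round the bar, 206 mm tall, are 77 mm (keeper side) and 83 mm (hinge side) from it along the gate.
- keeper_lip (a point): Middle of the top edge of the keeper's upturned lip (6 mm thick along the bolt, 164.5 mm above the bench). The keeper stands on the post beside the gate's free edge. The bolt's nose, at the end of the bar, reaches 10 mm below the bar and hangs behind the lip; a cheek in front, up to 206 mm above the bench, keeps the nose, lifted or not, from coming straight out towards the robot.
- fan_control: Grey control box fixed on the bench, 95 x 180 mm and 40 mm high; on its top an aluminium track with the speed slider, which runs along the box's y. Short ticks every 20 mm and one long white line (both sides of the track) near the -y end. Origin: centre of its underside.
- speed (a joint): Position of the speed slider in m along the box's +y: 0 at the -y end, 0.10 at the other; 0.020 at the long low-speed line. Friction about 1.5 N, stays where it is left.
- speed_top (a point): Centre of the top face of the slider's grip, a black block 28 mm (box x) by 20 mm (box y) and 40 mm tall; its top is 94.5 mm above the bench and the track's face is 54 mm above the bench.
- speed_mark (a point): Where speed_top is when the slider stands on the long low-speed line (94.5 mm above the bench). Axes as the box's.
- tape: Roll of masking tape lying flat, 104 mm across, 25 mm high. Bystander. Origin: centre of its underside.
- ink_jar: White lidded ink jar, 68 mm across, 85 mm high. Bystander. Origin: centre of its underside.
- spatula: Ink spatula with a wooden handle, 240 mm long, lying flat. Bystander. Origin: under its middle.

How it is judged (in metres and radians):
On the way, in this order (a step that is already met when the one before it is completed fails the run):
1. the speed slider stands on the low-speed line, within 6 mm, the gate still shut and bolted (value of joint speed between 0.014 and 0.026 m and value of joint gate below 0.06 rad and value of joint bolt below 0.015 m), for 0.3 s.
2. the bolt is drawn past the keeper's lip (value of joint bolt above 0.033 m), for 0.1 s.
3. the gate is ajar (value of joint gate above 0.17 rad), for 0.2 s.
At the end, for the whole second after the job is handed in: The gate stands still between 0.19 and 0.37 rad open (free edge 5 to 9.5 cm out), held by the fingers on the bolt's knob (over 1 N), and the speed slider is within 6 mm of the low-speed line (value of joint gate between 0.19 and 0.37 rad and velocity of joint gate between -0.05 and 0.05 rad/s and contact force between knob and the fingers above 1 N and value of joint speed between 0.014 and 0.026 m); the arm keeps its last pose, push and grip.
It fails at once if the tape, jar or spatula is pushed more than 2 cm (distance of any of tape, ink_jar, spatula from where it was at the start of the episode above 0.02 m).
It also fails if it takes over 64 s, if anything falls off the work surface, if the arm or the gripper's body presses on something with over 40 N, if the wrist force passes 120 N, or if a joint passes its speed limit or range.

### The arm

A 6-joint arm with a two-finger parallel gripper is mounted at the origin on the work surface. World frame = base frame: x ahead of the robot, y to its left, z up, the work surface at z = 0. Lengths are in mm, angles in rad, forces in N, time in s.
With the tool pointing down it reaches from about 350 to 775 mm from the base axis. Payload 7.3 kg.
Tool frame: the origin (TCP) lies on the centre line of the jaws, within the pads' length; the fingertips stand 17 mm ahead of it and the grasp point (between the pads) lies 2 mm behind it; z points along the fingers, y is the line along which they close (so a half turn about z gives the same grasp; the last joint's range is limited). The gripper opens to 92 mm and grips with 3 to 60 N. Pads are 19 mm wide; open, the fingers measure 130 mm over their backs; the gripper's body (75 mm by 190 mm) begins 47 mm behind the grasp point.
Start: joints at [1.091, 0.342, 1.524, -0, 1.275, -0.146], TCP at [171.995, 496.048, 221.341] pointing down, gripper open.
Joint ranges: [-2.53, 2.53], [-0.77, 2.02], [0.04, 2.7], [-1, 4.14], [0.28, 2.66], [-3.11, 3.11]. Speed limits (rad/s): [2.57, 2.57, 3.14, 3.14, 3.14, 3.14].

### API

Orientations are given as [roll, pitch, yaw] about the fixed x, y, z axes, in that order (R = Rz(yaw) Ry(pitch) Rx(roll)).
In Python, from plant import bot gives the robot as it stands. The module is installed in compiled form; this text tells all that it offers.
- The arm moves only by the shell command python3 -m pendant 'ROWS'. ROWS is JSON, a list of rows, each a list of 3 entries, a list of its own where there are three numbers: the shift along the world's x, y, z as a fraction of full scale, then the turn, a rotation vector about the world's x, y, z as a fraction of full scale, then the opening, from -1 (shut) to 1 (fully open), so that 0 is half open. In form: [[[tx, ty, tz], [rx, ry, rz], claw], ...]. A call has exactly 10 rows; each row shifts and turns the commanded pose from where the row before left it; what a row does not reach is not made up. Full scale, the value 1, is 30 mm for a shift and 0.12 rad for a turn. A row lasts 1/12 s, in which the tool goes at most 41.7 mm and 7.16 degrees, less where a joint would pass 70% of its speed; a pose out of reach is approached as far as the arm can. A call with a number of a shift or a turn outside -1 to 1 is refused whole. A call with a gripper value outside its range is refused whole. The fingers move at their own pace and stop on an object; the grip force is fixed at half the most. Time passes only in rows, so rows that do not move let the fingers close, or fill a call up. It gives the time, the measured TCP pose, the force, the opening and the grip force at its end, in the units of the state.
- bot.get_obs(): the state, without advancing time (a new reading comes with each control period).
- bot.capture(name): name is "scene" or "top" or "wrist"; returns the picture (400x640x3 uint8, blue, green, red); there is no depth.
- bot.camera_params(name): a dict with "fovy" (degrees; the focal length in pixels is half the picture's height over the tangent of half this angle, whatever the lens; pixels are square), "cx", "cy" (the principal point, pixels), "camera_from_world" (4x4, takes a point from world to camera coordinates). Camera axes: x right, y down, z forward; pixel columns grow to the right and rows downward; lengths in mm; the calibration is good to about 2 mm. The wrist camera is an equidistant fisheye: a pixel r from the principal point sees the ray r / f radians off the axis. A picture is of the moment at which its call begins: read the wrist's pose just before it. camera_params takes no time and is no camera call; for the wrist camera it gives the pose at the moment of the call.
- bot.close_job(): hands the job in; it is judged then, once.
The state is a dict: "time": time; "joint_positions": joint angles; "dq": joint speeds; "tau": joint torques, N m; "tool_pos": TCP position; "tcp_rot": TCP orientation; "contact_force": force on the tool from outside, world axes, zero at the start; "moment": the same for the moment, N m; "grip_width": finger opening in mm; "finger_force": force on a finger pad.
Only numpy, scipy, OpenCV 4.12 (cv2) and the standard library are available. Lean on these libraries where they do the work, as an engineer would, in place of code of your own. Each camera call takes 0.05 s, during which the arm holds its last target. There are 200 camera calls.

## Working session

There is one attempt and no reset: what is moved stays moved. The work goes in short steps, Python scripts to look and compute and a shell command to move; the robot and the scene stay as the last step left them, time stands still between calls to the robot, and variables do not carry over. Pictures are saved under pics/ and viewed, at most 10 in all, crops included, and the job is handed in when it is done.

```bash
mkdir -p pics; python3 - <<'E'
from plant import bot
import cv2
o=bot.get_obs();print({k:o[k] for k in('time','tool_pos','tcp_rot','grip_width','contact_force')})
for n in("scene","top"):
    cv2.imwrite(f'pics/{n}0.png',bot.capture(n));p=bot.camera_params(n);print(n,p['fovy'],p['cx'],p['cy'],p['camera_from_world'])
E
```

```text
{'time': 0.0, 'tool_pos': array([171.77145762, 495.66177916, 220.65590898]), 'tcp_rot': array([-3.14006143e+00, -2.12163786e-04,  2.80785976e+00]), 'grip_width': 91.68669147043492, 'contact_force': array([-0.06772698, -0.72056355, -0.38937369])}
scene 42.017319740236005 328.5551279525297 195.4714257073363 [[ 8.01742116e-01  5.97376674e-01  1.87266651e-02 -4.22955310e+02]
 [ 3.32153437e-01 -4.19298535e-01 -8.44904038e-01 -5.24003200e+01]
 [-4.96873901e-01  6.83615277e-01 -5.34590011e-01  2.04333224e+03]
 [ 0.00000000e+00  0.00000000e+00  0.00000000e+00  1.00000000e+00]]
top 52.05781818835985 322.7743854436341 200.76962860821715 [[-2.60886178e-02 -9.99432160e-01  2.13246527e-02 -4.39986238e+00]
 [-9.88298080e-01  2.25792323e-02 -1.50854507e-01  5.70886794e+02]
 [ 1.50287352e-01 -2.50106989e-02 -9.88325947e-01  1.27180480e+03]
 [ 0.00000000e+00  0.00000000e+00  0.00000000e+00  1.00000000e+00]]
```

View pics/top0.png

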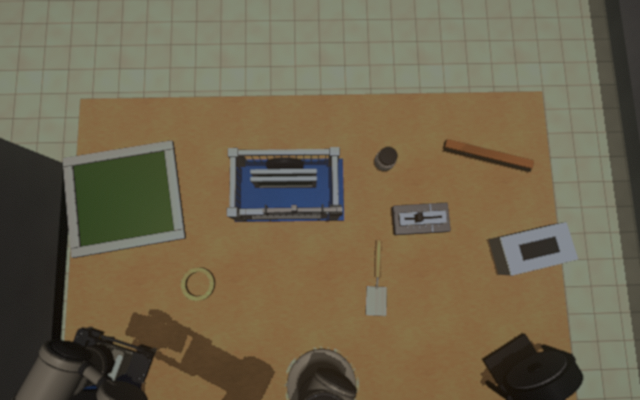

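View pics/scene0.png

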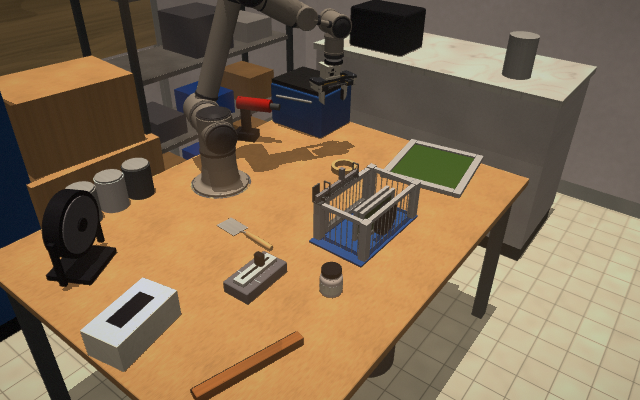

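The top view shows the pen at about (287,185) with its gate along row 211, the control box at (421,218) with a dark slider near (420,216), the tape at (198,284) and the spatula at (377,280). The scene view agrees. I'll zoom in on the slider and gate next.

```bash
cat > h.py <<'E'
import numpy as np
from plant import bot
def ray(n,u,v,p=None):
    p=p or bot.camera_params(n);T=np.array(p['camera_from_world']);f=200/np.tan(np.radians(p['fovy']/2))
    d=np.array([(u-p['cx'])/f,(v-p['cy'])/f,1.]);
    if n=='wrist':
        r=np.hypot(d[0],d[1]);d=np.array([d[0]/r*np.sin(r),d[1]/r*np.sin(r),np.cos(r)])
    R=T[:3,:3];return -R.T@T[:3,3],R.T@d
def on(n,u,v,z,p=None):
    c,d=ray(n,u,v,p);return (c+d*(z-c[2])/d[2]).round(1)
def proj(n,X):
    p=bot.camera_params(n);T=np.array(p['camera_from_world']);f=200/np.tan(np.radians(p['fovy']/2))
    q=T[:3,:3]@np.array(X)+T[:3,3];return (q[:2]/q[2]*f+[p['cx'],p['cy']]).round(1)
E
python3 - <<'E'
import cv2,numpy as np
t=cv2.imread('pics/top0.png');s=cv2.imread('pics/scene0.png')
a=cv2.resize(t[140:230,220:350],(780,540),interpolation=cv2.INTER_CUBIC)
def L(i):return cv2.convertScaleAbs(i,alpha=1.5,beta=10)
b=cv2.resize(t[195:243,385:457],(390,260),interpolation=cv2.INTER_CUBIC)
c=cv2.resize(s[240:310,215:300],(390,321),interpolation=cv2.INTER_CUBIC)
d=cv2.resize(s[160:230,300:400],(390,273),interpolation=cv2.INTER_CUBIC)
im=np.zeros((600,790,3),np.uint8);im[:260,:390]=b;im[265:265+321,:390]=c;im[265:265+273,395:785]=d
a=cv2.resize(t[195:225,225:350],(390,94),interpolation=cv2.INTER_CUBIC);im[:94,395:785]=a
a=cv2.resize(t[195:225,270:322],(286,165),interpolation=cv2.INTER_CUBIC);im[97:262,395:681]=a
cv2.imwrite('pics/z1.png',L(im))
E
```

```text
(no output)
```

View pics/z1.png

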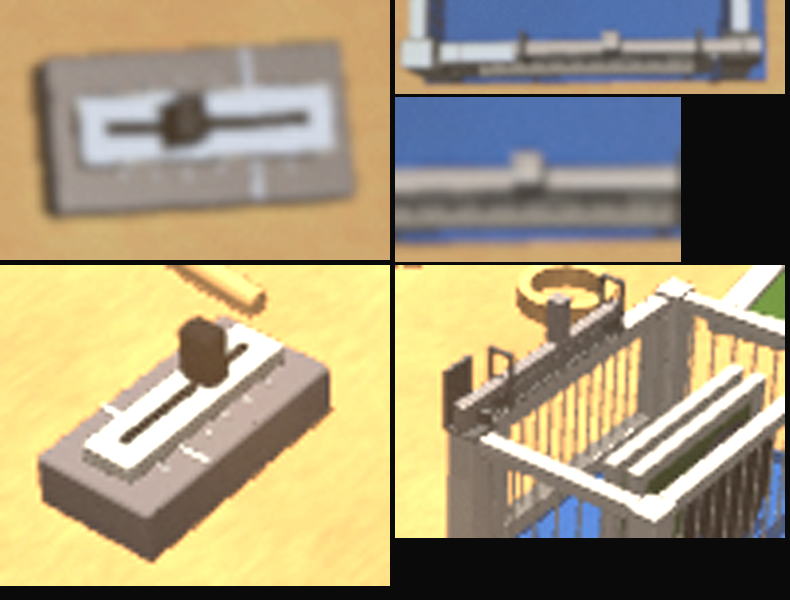

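The crops show the slider grip top at about (419,216) in top and (259,254) in scene. The long white line's ends are at (430.6,207.5) and (432.4,228.6). The knob top is at about (294,206) in top and (342,169) in scene.

```bash
python3 - <<'E'
from h import *
import cv2
def tri(a,b):
    c1,d1=ray('top',*a);c2,d2=ray('scene',*b)
    A=np.c_[d1,-d2];s=np.linalg.lstsq(A,c2-c1,rcond=None)[0];p,q=c1+s[0]*d1,c2+s[1]*d2
    return ((p+q)/2).round(1),np.linalg.norm(p-q).round(1)
print('slider',on('top',419,216.2,94.5),on('scene',259.2,253.7,94.5),tri((419,216.2),(259.2,253.7)))
l=[on('top',430.6,207.5,40),on('top',432.4,228.6,40)];print('line',l,(l[0]+l[1])/2)
print('knob',on('top',294.2,206.3,220),on('scene',341.8,169,220),tri((294.2,206.3),(341.8,169)))
def rect(n,m,z,roi):
    M=np.zeros_like(m);x,y,w,h=roi;M[y:y+h,x:x+w]=m[y:y+h,x:x+w]
    c=max(cv2.findContours(M,0,1)[0],key=cv2.contourArea);r=cv2.minAreaRect(c);P=np.array([on(n,*p,z) for p in cv2.boxPoints(r)])
    print(cv2.boxPoints(r).round(1).tolist(),'\n',P[:,:2].tolist(),'c',P.mean(0),[np.linalg.norm(P[i]-P[i-1]).round(1) for i in(0,1)])
t=cv2.imread('pics/top0.png');hsv=cv2.cvtColor(t,cv2.COLOR_BGR2HSV)
rect('top',cv2.inRange(hsv,(0,0,40),(180,85,255)),40,(385,195,75,50))
# aluminium rails/posts on pen top at z150: bright, low sat
rect('top',cv2.inRange(hsv,(0,0,120),(180,70,255)),150,(222,140,125,85))
E
```

```text
slider [ 507.9 -312.5   94.5] [ 509.3 -317.9   94.5] (array([ 507.4, -314.2,   91.2]), np.float64(2.5))
line [array([ 541.2, -366.1,   40. ]), array([ 472.9, -367.4,   40. ])] [ 507.05 -366.75   40.  ]
knob [530.1  65.5 220. ] [532.   59.5 220. ] (array([529.6,  65. , 216.9]), np.float64(2.2))
[[391.70001220703125, 205.3000030517578], [448.29998779296875, 201.8000030517578], [450.1000061035156, 231.1999969482422], [393.5, 234.6999969482422]] 
 [[551.2, -240.4], [558.5, -425.0], [463.2, -424.0], [456.4, -241.4]] c [ 507.325 -332.7     40.   ] [np.float64(94.8), np.float64(184.7)]
[[238.0, 149.0], [328.0, 149.0], [328.0, 153.0], [238.0, 153.0]] 
 [[716.8, 233.9], [711.4, -35.5], [699.1, -35.1], [704.5, 233.8]] c [707.95   99.275 150.   ] [np.float64(12.3), np.float64(269.5)]
```

```bash
python3 -m pendant '[[[0.7,-1,0.2],[0,0,0.3],1],[[0.7,-1,0.2],[0,0,0.3],1],[[0.7,-1,0.2],[0,0,0.3],1],[[0.7,-1,0.2],[0,0,0.3],1],[[0.7,-1,0.2],[0,0,0.3],1],[[0.7,-1,0.2],[0,0,0.3],1],[[0.7,-1,0.2],[0,0,0.3],1],[[0.7,-1,0.2],[0,0,0.3],1],[[0.7,-1,0.2],[0,0,0.3],1],[[0.7,-1,0.2],[0,0,0.3],1]]'
python3 - <<'E'
from h import *
print([on('top',232.4,212,150),on('top',337.2,209.5,150)], on('top',232.4,153,150),on('top',335,152,150))
E
```

```text
time: 0.93
tool_pos: [382.4, 194.4, 281.5]
tcp_rot: [3.142, -0.0, -3.114]
contact_force: [0.5, -0.3, -0.1]
grip_width: 91.9
finger_force: 0.0
[array([527.2, 249.2, 150. ]), array([527.5, -57.4, 150. ])] [704.8 250.5 150. ] [701.7 -56.3 150. ]
```

```bash
python3 -m pendant '[[[0.25,-1,0],[0,0,0],1],[[0.25,-1,0],[0,0,0],1],[[0.25,-1,0],[0,0,0],1],[[0.25,-1,0],[0,0,0],1],[[0.25,-1,0],[0,0,0],1],[[0.25,-1,0],[0,0,0],1],[[0.25,-1,0],[0,0,0],1],[[0.25,-1,0],[0,0,0],1],[[0.25,-1,0],[0,0,0],1],[[0.25,-1,0],[0,0,0],1]]'
python3 -m pendant '[[[0.25,-0.9,0],[0,0,0],1],[[0.25,-0.9,0],[0,0,0],1],[[0.25,-0.9,-0.2],[0,0,0],1],[[0.25,-0.8,-0.4],[0,0,0],1],[[0.25,-0.8,-0.5],[0,0,0],1],[[0.25,-0.8,-0.5],[0,0,0],1],[[0.15,-0.8,-0.5],[0,0,0],1],[[0,-0.6,-0.4],[0,0,0],1],[[0,-0.3,-0.2],[0,0,0],1],[[0,0,0],[0,0,0],1]]'
python3 - <<'E'
from h import *
import cv2,json
p=bot.camera_params('wrist');im=bot.capture('wrist');cv2.imwrite('pics/w1.png',im)
T=np.array(p['camera_from_world']);print(p['fovy'],p['cx'],p['cy'],T.round(3).tolist())
json.dump({'fovy':p['fovy'],'cx':p['cx'],'cy':p['cy'],'camera_from_world':T.tolist()},open('w1.json','w'))
o=bot.get_obs();print(o['tool_pos'],o['tcp_rot'])
E
```

```text
time: 1.77
tool_pos: [456.9, -105.5, 281.1]
tcp_rot: [3.141, -0.001, -3.116]
contact_force: [0.3, 0.1, 0.4]
grip_width: 91.8
finger_force: 0.0
time: 2.6
tool_pos: [505.5, -309.0, 198.1]
tcp_rot: [3.139, -0.003, -3.117]
contact_force: [-1.3, 0.9, 0.2]
grip_width: 91.8
finger_force: 0.0
65.70646984690485 319.3026445790737 204.87692538691127 [[-0.026, 1.0, 0.002, 321.793], [0.956, 0.024, 0.293, -505.121], [0.293, 0.01, -0.956, 223.712], [0.0, 0.0, 0.0, 1.0]]
[ 505.94026496 -307.92394968  199.47448835] [ 3.13981213e+00 -1.61178597e-03 -3.11664412e+00]
```

View pics/w1.png

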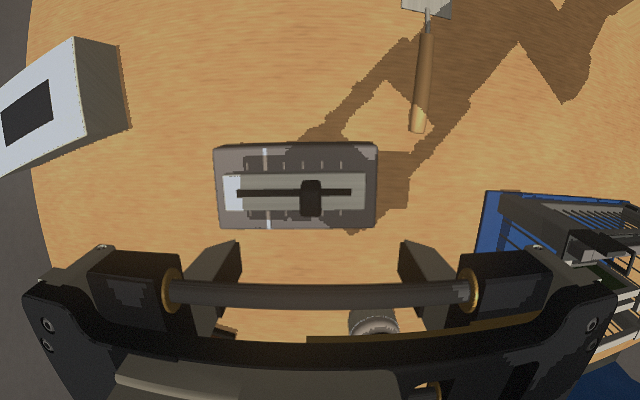

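The wrist view shows the grip block at (311,198), spanning roughly u 300-322 and v 180-217. The long line's ends are at (265,160) and (267,222), with the box around (297,186).

```bash
python3 - <<'E'
from h import *
import cv2,json
p=json.load(open('w1.json'));im=cv2.imread('pics/w1.png');g=cv2.cvtColor(im,6)
print(on('wrist',311,199,94.5,p), on('wrist',265,160,40,p),on('wrist',267,222,40,p))
m=(g[140:232,210:380]<45).astype(np.uint8)
m=cv2.morphologyEx(m,cv2.MORPH_OPEN,np.ones((9,9),np.uint8))
n,l,s,c=cv2.connectedComponentsWithStats(m)
for i in range(1,n):
    x,y,w,h,a=s[i];x+=210;y+=140
    if a>80: print(x,y,w,h,'top face via lower edges',on('wrist',x+w/2,y+h-.5,94.5,p),on('wrist',x,y+h-12,94.5,p),on('wrist',x+w,y+h-12,94.5,p))
for v in(150,155,160,165,220,224): print(v,g[v,255:280].tolist())
E
```

```text
[ 501.9 -316.7   94.5] [ 475.8 -367.2   40. ] [ 545.4 -366.4   40. ]
301 181 20 35 top face via lower edges [ 517.5 -316.4   94.5] [ 506.8 -325.7   94.5] [ 506.4 -307.6   94.5]
150 [127, 126, 127, 127, 127, 127, 125, 153, 197, 195, 197, 150, 127, 124, 126, 126, 127, 126, 126, 127, 126, 125, 126, 125, 126]
155 [102, 104, 102, 99, 99, 96, 92, 109, 137, 157, 156, 125, 97, 86, 86, 84, 87, 84, 83, 84, 81, 80, 80, 80, 77]
160 [76, 74, 75, 73, 71, 76, 74, 89, 117, 139, 135, 119, 85, 73, 73, 77, 74, 74, 73, 74, 74, 75, 75, 74, 75]
165 [76, 75, 74, 72, 75, 71, 72, 71, 108, 139, 135, 138, 83, 74, 73, 75, 72, 74, 77, 75, 74, 72, 75, 72, 78]
220 [118, 118, 114, 115, 117, 118, 118, 118, 121, 114, 112, 137, 201, 199, 177, 118, 90, 118, 119, 117, 117, 118, 118, 120, 116]
224 [114, 114, 114, 111, 113, 112, 114, 114, 114, 112, 112, 129, 198, 194, 198, 140, 82, 113, 112, 112, 112, 111, 113, 113, 114]
```

```bash
python3 -m pendant '[[[0,-0.15,-0.2],[0,0,0],1],[[0,-0.15,-0.5],[0,0,0],1],[[0,0,-0.6],[0,0,0],1],[[0,0,-0.6],[0,0,0],1],[[0,0,-0.6],[0,0,0],1],[[0,0,-0.5],[0,0,0],1],[[0,0,-0.4],[0,0,0],1],[[0,0,-0.3],[0,0,0],1],[[0,0,-0.2],[0,0,0],1],[[0,0,0],[0,0,0],1]]'
python3 -m pendant '[[[0,0,0],[0,0,0],-1],[[0,0,0],[0,0,0],-1],[[0,0,0],[0,0,0],-1],[[0,0,0],[0,0,0],-1],[[0,0,0],[0,0,0],-1],[[0,0,0],[0,0,0],-1],[[0,0,0],[0,0,0],-1],[[0,0,0],[0,0,0],-1],[[0,0,0],[0,0,0],-1],[[0,0,0],[0,0,0],-1]]'
```

```text
time: 3.48
tool_pos: [506.4, -316.2, 82.7]
tcp_rot: [3.141, -0.001, -3.115]
contact_force: [0.5, -0.5, -0.3]
grip_width: 91.8
finger_force: 0.0
time: 4.32
tool_pos: [506.5, -317.0, 83.3]
tcp_rot: [3.141, -0.0, -3.115]
contact_force: [-0.6, 1.2, 0.4]
grip_width: 29.5
finger_force: 0.0
```

Still closing, so I'll let it finish and then slide.

```bash
python3 -m pendant '[[[0,0,0],[0,0,0],-1],[[0,0,0],[0,0,0],-1],[[0,0,0],[0,0,0],-1],[[0,0,0],[0,0,0],-1],[[0,0,0],[0,0,0],-1],[[0,0,0],[0,0,0],-1],[[0,0,0],[0,0,0],-1],[[0,0,0],[0,0,0],-1],[[0,0,0],[0,0,0],-1],[[0,0,0],[0,0,0],-1]]'
python3 -m pendant '[[[0,-0.1,0],[0,0,0],-1],[[0,-0.2,0],[0,0,0],-1],[[0.01,-0.2,0],[0,0,0],-1],[[0.01,-0.3,0],[0,0,0],-1],[[0.01,-0.3,0],[0,0,0],-1],[[0.01,-0.2,0],[0,0,0],-1],[[0.01,-0.2,0],[0,0,0],-1],[[0,-0.15,0],[0,0,0],-1],[[0,0,0],[0,0,0],-1],[[0,0,0],[0,0,0],-1]]'
```

```text
time: 5.15
tool_pos: [506.5, -317.0, 83.3]
tcp_rot: [3.142, 0.0, -3.115]
contact_force: [-0.1, -1.4, -0.5]
grip_width: 19.5
finger_force: 30.0
time: 5.98
tool_pos: [508.1, -367.4, 83.4]
tcp_rot: [-3.14, 0.001, -3.116]
contact_force: [2.7, -1.7, -1.2]
grip_width: 19.2
finger_force: 30.0
```

```bash
python3 -m pendant '[[[0,0,0],[0,0,0],1],[[0,0,0],[0,0,0],1],[[0,0,0],[0,0,0],1],[[0,0,0],[0,0,0],1],[[0,0,0],[0,0,0],1],[[0,0,0],[0,0,0],1],[[0,0,0.2],[0,0,0],1],[[0,0,0.5],[0,0,0],1],[[0,0,0.8],[0,0,0],1],[[0,0,0.8],[0,0,0],1]]'
python3 -m pendant '[[[0,0,0.9],[0,0,0],1],[[0,0,0.9],[0,0,0],1],[[0,0,0.9],[0,0,0],1],[[0,0,0.9],[0,0,0],1],[[0,0,0.7],[0,0,0],1],[[0,0,0.2],[0,0,0],1],[[0,0,0],[0,0,0],1],[[0,0,0],[0,0,0],1],[[0,0,0],[0,0,0],1],[[0,0,0],[0,0,0],1]]'
python3 - <<'E'
from h import *
import cv2
P=bot.camera_params('wrist');im=bot.capture('wrist');cv2.imwrite('pics/w2.png',im);g=cv2.cvtColor(im,6)
T=np.array(P['camera_from_world']);f=200/np.tan(np.radians(P['fovy']/2))
def pr(X):
    q=T[:3,:3]@X+T[:3,3];r=np.hypot(q[0],q[1]);th=np.arctan2(r,q[2]);return q[:2]/r*th*f+[P['cx'],P['cy']]
a=pr(np.array([507.,-367,60]));print(a);x,y=map(int,a)
c=cv2.resize(im[max(0,y-60):y+60,x-80:x+80],(800,600),interpolation=cv2.INTER_CUBIC);print('origin',x-80,max(0,y-60));cv2.imwrite('pics/w2c.png',c)
m=cv2.morphologyEx((g<45).astype(np.uint8),cv2.MORPH_OPEN,np.ones((9,9),np.uint8))
n,l,s,_=cv2.connectedComponentsWithStats(m)
for i in range(1,n):
    X,Y,w,h,A=s[i]
    if abs(X+w/2-x)<40 and abs(Y+h/2-y)<50: print(X,Y,w,h,on('wrist',X+w/2-.5,Y+h-12,94.5,P))
E
```

```text
time: 6.82
tool_pos: [507.6, -366.1, 152.9]
tcp_rot: [3.14, -0.001, -3.115]
contact_force: [0.6, -0.8, 0.8]
grip_width: 81.3
finger_force: 0.0
time: 7.65
tool_pos: [507.5, -366.1, 285.4]
tcp_rot: [3.139, -0.002, -3.115]
contact_force: [0.5, 0.8, -0.4]
grip_width: 91.6
finger_force: 0.0
[318.50802194 175.09205165]
origin 238 115
```

View pics/w2c.png

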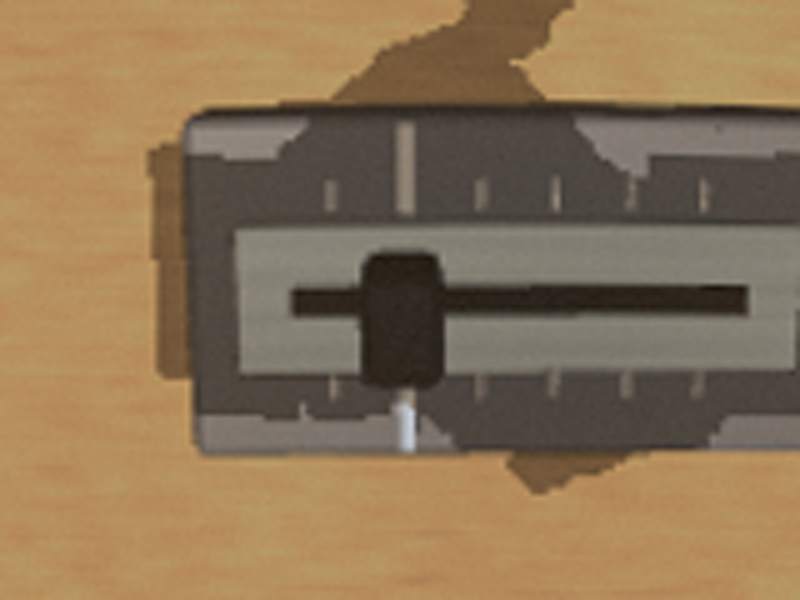

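The slider is centred at column 402 and the long line at 405, with ticks about 74 px per 20 mm, so the slider is within 1 mm of the line. Next is the knob, with the jaws turned to close across the gate.

```bash
python3 -m pendant '[[[0,0.5,0.1],[0,0,-0.9],1],[[0,0.9,0.1],[0,0,-0.9],1],[[0,0.9,0.1],[0,0,-0.9],1],[[0,0.9,0.1],[0,0,-0.9],1],[[0,0.9,0.1],[0,0,-0.9],1],[[0,0.9,0],[0,0,-0.9],1],[[0,0.9,0],[0,0,-0.9],1],[[0,0.9,0],[0,0,-0.9],1],[[0,0.9,0],[0,0,-0.9],1],[[0,0.9,0],[0,0,-0.9],1]]'
python3 -m pendant '[[[0.1,0.9,0],[0,0,-0.8],1],[[0.1,0.9,0],[0,0,-0.8],1],[[0.1,0.9,0],[0,0,-0.8],1],[[0.1,0.9,0],[0,0,-0.8],1],[[0.1,0.9,0],[0,0,-0.6],1],[[0.1,0.8,0],[0,0,-0.5],1],[[0.1,0.4,0],[0,0,0],1],[[0,0,0],[0,0,0],1],[[0,0,0],[0,0,0],1],[[0,0,0],[0,0,0],1]]'
python3 - <<'E'
from h import *
import cv2,json
p=bot.camera_params('wrist');im=bot.capture('wrist');cv2.imwrite('pics/w3.png',im)
T=np.array(p['camera_from_world']);print((-T[:3,:3].T@T[:3,3]).round(1))
json.dump({'fovy':p['fovy'],'cx':p['cx'],'cy':p['cy'],'camera_from_world':T.tolist()},open('w3.json','w'))
E
```

```text
time: 8.53
tool_pos: [507.6, -107.1, 301.6]
tcp_rot: [-3.141, -0.001, 2.082]
contact_force: [1.0, 0.2, -1.0]
grip_width: 91.7
finger_force: 0.0
time: 9.37
tool_pos: [528.9, 61.5, 302.0]
tcp_rot: [-3.141, 0.001, 1.572]
contact_force: [-1.3, -0.2, 0.4]
grip_width: 92.2
finger_force: 0.0
[528.8 141.6 465. ]
```

View pics/w3.png

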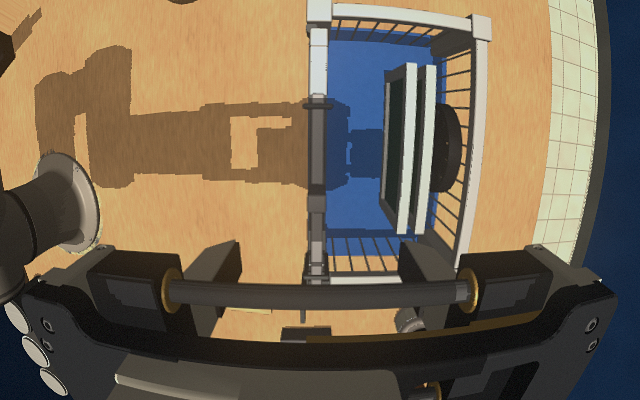

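The wrist view shows the gate as a vertical strip at u≈317, with its hinge post at (320,10), a staple at (318,102) and the knob around (316,200). I need a zoom.

```bash
python3 - <<'E'
import cv2
im=cv2.imread('pics/w3.png')[90:290,270:370]
im=cv2.convertScaleAbs(im,alpha=2)
cv2.imwrite('pics/w3c.png',cv2.resize(im,(300,600),interpolation=cv2.INTER_CUBIC))
E
```

```text
(no output)
```

View pics/w3c.png

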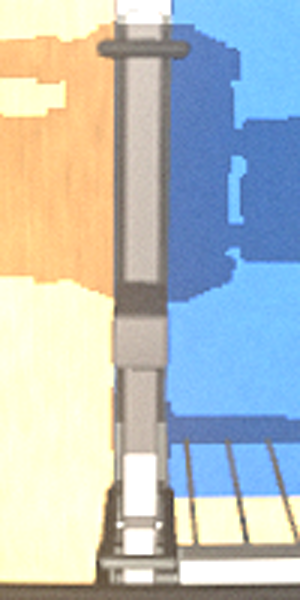

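The knob's top face is centred at about (316.8,203.7), with its dark +y side just above. The hinge-side staple is at (318,106).

```bash
python3 - <<'E'
from h import *
import json
p=json.load(open('w3.json'))
print('knob',on('wrist',316.8,203.7,220,p),'edges',on('wrist',307.7,203.7,220,p),on('wrist',326,203.7,220,p),on('wrist',316.8,195,220,p),on('wrist',316.8,212,220,p))
print('staple',on('wrist',318,106,206,p)); print(bot.get_obs()['tool_pos'])
E
```

```text
knob [526.7  66.3 220. ] edges [519.2  66.2 220. ] [534.3  66.3 220. ] [526.7  73.7 220. ] [526.7  59.  220. ]
staple [527.5 146.  206. ]
[528.96905271  61.29826735 302.13275592]
```

```bash
python3 -m pendant '[[[-0.07,0.1,-0.2],[0,0,0],1],[[0,0.07,-0.4],[0,0,0],1],[[0,0,-0.5],[0,0,0],1],[[0,0,-0.5],[0,0,0],1],[[0,0,-0.5],[0,0,0],1],[[0,0,-0.4],[0,0,0],1],[[0,0,-0.4],[0,0,0],1],[[0,0,-0.3],[0,0,0],1],[[0,0,-0.1],[0,0,0],1],[[0,0,0],[0,0,0],1]]'
python3 -m pendant '[[[0,0,0],[0,0,0],-1],[[0,0,0],[0,0,0],-1],[[0,0,0],[0,0,0],-1],[[0,0,0],[0,0,0],-1],[[0,0,0],[0,0,0],-1],[[0,0,0],[0,0,0],-1],[[0,0,0],[0,0,0],-1],[[0,0,0],[0,0,0],-1],[[0,0,0],[0,0,0],-1],[[0,0,0],[0,0,0],-1]]'
python3 -m pendant '[[[0,0,0],[0,0,0],-1],[[0,0,0],[0,0,0],-1],[[0,0,0],[0,0,0],-1],[[0,0,0],[0,0,0],-1],[[0,0,0],[0,0,0],-1],[[0,0,0],[0,0,0],-1],[[0,0,0],[0,0,0],-1],[[0,0,0],[0,0,0],-1],[[0,0,0],[0,0,0],-1],[[0,0,0],[0,0,0],-1]]'
```

```text
time: 10.25
tool_pos: [526.4, 67.3, 202.6]
tcp_rot: [-3.14, -0.0, 1.571]
contact_force: [0.2, 0.3, 0.4]
grip_width: 91.8
finger_force: 0.0
time: 11.08
tool_pos: [526.9, 67.6, 203.4]
tcp_rot: [3.141, 0.0, 1.572]
contact_force: [0.3, 0.1, 0.0]
grip_width: 29.8
finger_force: 0.0
time: 11.92
tool_pos: [526.6, 67.6, 203.3]
tcp_rot: [-3.141, 0.0, 1.572]
contact_force: [-3.4, -0.3, 2.0]
grip_width: 15.2
finger_force: 30.0
```

Gripped at about 16 mm wide, 30 N. Now lift 14 mm.

```bash
python3 -m pendant '[[[0,0,0.05],[0,0,0],-1],[[0,0,0.1],[0,0,0],-1],[[0,0,0.1],[0,0,0],-1],[[0,0,0.1],[0,0,0],-1],[[0,0,0.1],[0,0,0],-1],[[0,0,0.03],[0,0,0],-1],[[0,0,0],[0,0,0],-1],[[0,0,0],[0,0,0],-1],[[0,0,0],[0,0,0],-1],[[0,0,0],[0,0,0],-1]]'
python3 -m pendant '[[[0,0.05,0],[0,0,0],-1],[[0,0.15,0],[0,0,0],-1],[[0,0.2,0],[0,0,0],-1],[[0,0.2,0],[0,0,0],-1],[[0,0.2,0],[0,0,0],-1],[[0,0.2,0],[0,0,0],-1],[[0,0.1,0],[0,0,0],-1],[[0,0,0],[0,0,0],-1],[[0,0,0],[0,0,0],-1],[[0,0,0],[0,0,0],-1]]'
```

```text
time: 12.75
tool_pos: [526.7, 67.6, 217.6]
tcp_rot: [-3.141, 0.0, 1.572]
contact_force: [-4.7, -0.3, -1.7]
grip_width: 15.6
finger_force: 30.0
time: 13.58
tool_pos: [526.9, 100.9, 217.7]
tcp_rot: [3.142, -0.0, 1.572]
contact_force: [-5.0, 2.2, -2.9]
grip_width: 15.7
finger_force: 30.0
```

```bash
python3 -m pendant '[[[0,0.05,0],[0,0,0],-1],[[0,0.1,0],[0,0,0],-1],[[0,0.1,0],[0,0,0],-1],[[0,0.1,0],[0,0,0],-1],[[0,0.1,0],[0,0,0],-1],[[0,0,0],[0,0,0],-1],[[0,0,0],[0,0,0],-1],[[0,0,0],[0,0,0],-1],[[0,0,0],[0,0,0],-1],[[0,0,0],[0,0,0],-1]]'
python3 - <<'E'
from h import *
o=bot.get_obs();p=o['tool_pos'];print(p)
# hinge: initial knob 168-b0 from hinge, b0~2.5 ; staple 83+b0.. hinge axis y
hy=67+166;hx=526.7
r=hy-p[1]
for a in(.05,.1,.15,.2,.25,.28):print(a,(-r*np.sin(a)).round(1),(r*(1-np.cos(a))).round(1),r)
E
```

```text
time: 14.42
tool_pos: [526.9, 114.2, 217.8]
tcp_rot: [3.141, -0.0, 1.572]
contact_force: [-3.8, 1.0, -1.8]
grip_width: 15.9
finger_force: 30.0
[526.94674617 114.23756333 217.78083696]
0.05 -5.9 0.1 118.76243666615935
0.1 -11.9 0.6 118.76243666615935
0.15 -17.7 1.3 118.76243666615935
0.2 -23.6 2.4 118.76243666615935
0.25 -29.4 3.7 118.76243666615935
0.28 -32.8 4.6 118.76243666615935
```

```bash
python3 -m pendant '[[[-0.05,0,0],[0,0,-0.1],-1],[[-0.1,0,0],[0,0,-0.2],-1],[[-0.1,0.01,0],[0,0,-0.2],-1],[[-0.1,0.01,0],[0,0,-0.2],-1],[[-0.1,0.01,0],[0,0,-0.2],-1],[[-0.1,0.02,0],[0,0,-0.2],-1],[[0,0,0],[0,0,0],-1],[[0,0,0],[0,0,0],-1],[[0,0,0],[0,0,0],-1],[[0,0,0],[0,0,0],-1]]'
```

```text
time: 15.25
tool_pos: [511.3, 115.3, 218.2]
tcp_rot: [3.139, 0.0, 1.439]
contact_force: [5.5, -1.6, -2.8]
grip_width: 15.5
finger_force: 30.0
```

```bash
python3 -m pendant '[[[-0.05,0.01,0],[0,0,-0.1],-1],[[-0.1,0.02,0],[0,0,-0.2],-1],[[-0.1,0.02,0],[0,0,-0.2],-1],[[-0.1,0.02,0],[0,0,-0.2],-1],[[-0.1,0.02,0],[0,0,-0.2],-1],[[-0.1,0.02,0],[0,0,-0.2],-1],[[-0.05,0.01,0],[0,0,-0.1],-1],[[0,0,0],[0,0,0],-1],[[0,0,0],[0,0,0],-1],[[0,0,0],[0,0,0],-1]]'
python3 - <<'E'
from h import *
import cv2
t=bot.capture('top');s=bot.capture('scene')
a=cv2.resize(t[140:240,220:350],(390,300),interpolation=3);b=cv2.resize(s[140:240,290:420],(390,300),interpolation=3)
cv2.imwrite('pics/end.png',cv2.convertScaleAbs(np.hstack([a,b]),alpha=1.5));print(bot.get_obs()['contact_force'])
E
```

```text
time: 16.08
tool_pos: [494.1, 118.9, 218.4]
tcp_rot: [3.137, -0.001, 1.295]
contact_force: [6.9, -1.6, -2.7]
grip_width: 15.6
finger_force: 30.0
[ 6.39235327 -1.41555553 -2.4549145 ]
```

View pics/end.png

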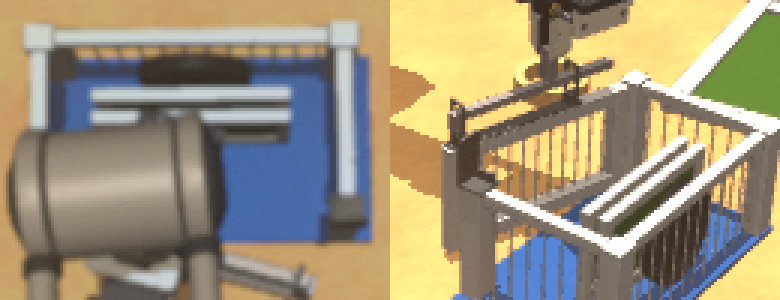

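The gate is swung out, with its free edge at about pixel (321,235) in top, roughly 7 cm out. The knob is held and drawn, and the estimated angle is about 0.28 rad. I'll hold for a moment and hand in.

```bash
python3 -m pendant '[[[0,0,0],[0,0,0],-1],[[0,0,0],[0,0,0],-1],[[0,0,0],[0,0,0],-1],[[0,0,0],[0,0,0],-1],[[0,0,0],[0,0,0],-1],[[0,0,0],[0,0,0],-1],[[0,0,0],[0,0,0],-1],[[0,0,0],[0,0,0],-1],[[0,0,0],[0,0,0],-1],[[0,0,0],[0,0,0],-1]]'
python3 -c "from plant import bot;print(bot.close_job())"
```

```text
time: 17.02
tool_pos: [494.1, 118.9, 218.4]
tcp_rot: [3.137, -0.001, 1.295]
contact_force: [6.6, -1.0, -3.0]
grip_width: 15.7
finger_force: 30.0
the job is handed in; nothing more can be done
None
```

I handed the job in at about 17 s with the slider within about 1 mm of the low-speed line, the bolt lifted and drawn about 47 mm, and the gate held still by its knob at an estimated 0.28 rad (about 7 cm ajar); the hand-in returned no verdict.

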